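# Refit the push-and-twist filler cap of a hydraulic tank

### The job

Refit the loose filler cap on the hydraulic tank: drop its lugs through the slots in the filler mouth, push it down against the spring and twist it clockwise until the lugs lock, then let go so that it stays latched. The three slots may be turned a little either way, so find them by look or feel; do not force the cap, and leave the other things on the bench alone.

Things in the scene. Friction and masses are not known exactly. Their poses are not given: they have to be found in the camera images.
- cap: Loose black bayonet filler cap, 0.11 to 0.22 kg, standing upright on the bench: a round plug 40 mm in diameter and 26 mm tall (foot chamfered 4 mm) with a flat grip bar on top and three lugs low on its side. Origin: centre of its underside, z up, x along the bar.
- cap_bar (a point): Centre of the cap's grip bar, on the cap's axis 42 mm above its origin. The bar is 14 mm thick (along the cap's y), 40 mm long (along its x) and 32 mm tall: 26 to 58 mm above the cap's origin. A small nose at the bar's foot, at its +x end, stands over the first lug.
- cap_lug (a point): Lower outer edge of the first lug, 28 mm from the cap's axis along its +x, 4 mm above its origin. The lugs stand at 0, +120 and -120 degrees from the cap's +x; each reaches 28 mm from the axis, is 11 mm wide and 5 mm thick (4 to 9 mm above the origin).
- tank: Blue steel hydraulic tank fixed to the bench, 170 mm (its x) by 260 mm (its y), top 110 mm above the bench; origin: centre of its underside, z up. A grey motor lies on the +y half, up to 182 mm above the bench and no nearer than 110 mm to the filler's axis. The steel filler stands on the -y half, its axis at tank x = 0, y = -70 mm.
- mouth (a point): Centre of the filler mouth, level with its rim, 144 mm above the bench. Collar 74 mm outside, opening 44 mm across, with three slots 120 degrees apart, 16 mm wide, reaching 29.5 mm from the axis. One slot lies within 20 degrees of the tank's +x, angle not measured (this point's axes are the tank's). Lugs enter within about 5 degrees; else they rest on the rim, the cap's origin 4 mm below here.
- spring (a point): On the filler's axis, 9 mm below the rim: where a spring seat meets the foot of the cap. It resists with 4 N at first and 1.2 N more per mm. A cap put in but not latched is pushed up to here (the cap's origin at this point).
- pressed (a point): On the filler's axis, 16.5 mm below the rim. The cap turns clockwise (from above) out of the slots only with its origin at or below this point (spring about 13 N), so that the lugs clear a ridge; 3 mm lower (about 17 N) it bottoms on a hard floor. More than 50 N between cap and tank or filler, summed over their contacts, is forcing it.
- latched (a point): On the filler's axis, 13 mm below the rim: where the cap's origin sits once latched. Turned, pressed down, 45 to 62 degrees clockwise of the slot centres, the lugs lie under notches; at 62 degrees they meet a hard stop. Let up there, the cap rises into the notches and the spring holds it at this height.
- wrench: Steel wrench, 170 mm long, lying on the bench; not to be disturbed. Origin near its middle on its underside.
- grease: Plain aluminium can, 56 mm in diameter and 85 mm tall; not to be disturbed. Origin at the centre of its underside.
- bearing: Steel bearing ring, 68 mm in diameter and 18 mm tall; not to be disturbed. Origin at the centre of its underside.
There are look-alikes about, which are no part of the job. What is shaped like the cap but blue, brown or purple is not meant.

How it is judged:
At the end, for the whole second after the job is handed in: The cap is latched in the filler mouth and at rest: its origin lies 11.3 to 14.8 mm below the rim (13 mm when the lugs sit in their notches; an unlatched cap stands at 9 mm, one caught under the ridge at 16.5 mm), within 4 mm of the filler's axis, and upright within 0.08 rad (horizontal distance between cap and mouth below 0.004 m and z of cap in the frame of mouth between -0.0148 and -0.0113 m and angle between cap's own z axis and vertical below 0.08 rad and linear speed of cap below 0.01 m/s and angular speed of cap below 0.1 rad/s); the robot touches nothing.
It fails at once if the cap is forced: more than 50 N between cap and tank or its filler, summed over their contacts (contact force between cap and tank above 50 N).
It fails at once if the wrench is moved by more than 30 mm (distance of wrench from where it was at the start of the episode above 0.03 m).
It fails at once if the can is moved by more than 30 mm (distance of grease from where it was at the start of the episode above 0.03 m).
It fails at once if the bearing ring is moved by more than 30 mm (distance of bearing from where it was at the start of the episode above 0.03 m).
It also fails if it takes over 72 s, if anything falls off the work surface, if the arm or the gripper's body presses on something with over 40 N, if the wrist force passes 120 N, or if a joint passes its speed limit or range.

### The arm

A 7-joint arm with a two-finger parallel gripper is mounted at the origin on the work surface. World frame = base frame: x ahead of the robot, y to its left, z up, the work surface at z = 0. Lengths are in m, angles in rad, forces in N, time in s.
With the tool pointing down it reaches from about 0.4 to 0.875 m from the base axis. Payload 19.3 kg.
Tool frame: the origin (TCP) lies at the very end of the fingers, on their centre line; the grasp point (between the pads) lies 19 mm behind it (r.grip_point_offset is the distance from the TCP to the grasp point, in m); z points along the fingers, y is the direction in which the jaws open and shut (so a half turn about z gives the same grasp; the last joint's range is limited). The gripper opens to 85 mm and grips with 20 to 120 N. Pads are 22 mm wide; open, the fingers measure 114 mm over their backs; the gripper's body (76 mm by 85 mm) begins 54 mm behind the grasp point. The pads swing forward as they close: fully open they stand 13 mm farther back than shut.
Start: joints at [1.259, 0.521, -0.036, 1.599, 0.021, 1.021, -0.113], TCP at [0.15, -0.607, 0.231] pointing down, gripper open.
Joint ranges: [-2.91, 2.91], [-0.3, 2.13], [-1.5, 1.42], [0.17, 2.43], [-1.26, 4.41], [0.16, 1.93], [-2.52, 2.52]. Speed limits (rad/s): [1.89, 1.89, 2.39, 2.39, 3.01, 3.01, 3.01].

### API

Orientations are given as a unit quaternion [w, x, y, z].
In Python, from plant import r gives the robot as it stands.
- The arm moves only by the tool step_arm, never from a script. Its argument "series" is a list of rows, each a list of 4 numbers: the shift along the tool's x, y, z in mm, then the turn about the tool's z in degrees. A call has 1 to 20 rows; each row is the pose to reach, as a shift and turn from the pose commanded when the call began, along the tool's axes at that moment; what a row does not reach only later rows make up. A row lasts 1/12 s, in which the tool goes at most 41.7 mm and 7.16 degrees, less where a joint would pass 70% of its speed; a pose out of reach is approached as far as the arm can. A call with a gripper value outside its range is refused whole. "grip" is the closure, from 0 (fully open) to 1 (shut), set as the call begins (left out, the last holds). The fingers move at their own pace and stop on an object; "newtons" is the grip in N (left out, the last holds). Time passes only in rows, so rows that repeat a pose let the fingers close. It gives the time, the measured TCP pose, the force and the opening at its end, in the units of the state.
- r.state(): the state, without advancing time (a new reading comes with each control period).
- r.read_camera(name): name is "scene" or "top" or "wrist"; returns a dict with "color" (384x512x3 uint8, red, green, blue), "depth" (384x512 float32, m along the optical axis (not along the pixel's ray), 0 where there is no reading), "intrinsics" (3x3 intrinsics, pixels), "extrinsics" (4x4, takes a point from camera to world coordinates). Camera axes: x right, y up, looking along -z (the intrinsics and any distortion apply to the point x, -y, -z); pixel columns grow to the right and rows downward; lengths in m; the calibration is good to about 2 mm. The wrist camera is an equidistant fisheye: a pixel r from the principal point sees the ray r / f radians off the axis. A picture is of the moment at which its call begins.
- r.finish_job(): hands the job in, once; it reports no verdict.
The state is a dict: "time_s": time; "joints": joint angles; "qvel": joint speeds; "joint_torque": joint torques, N m; "tcp_pos": TCP position; "tool_rot": TCP orientation; "wrist_force": force on the tool from outside, world axes, zero at the start; "wrist_torque": the same for the moment, N m; "opening": finger opening in m.
Only numpy, scipy, OpenCV 4.12 (cv2) and the standard library are available. Lean on these libraries where they do the work, as an engineer would, in place of code of your own. Each camera call takes 0.05 s, during which the arm holds its last target.

## Working session

There is one attempt and no reset: what is moved stays moved. The work goes in short steps, Python scripts to look and compute and a tool call to move; the robot and the scene stay as the last step left them, time stands still between calls to the robot, and variables do not carry over. Pictures are saved under pics/ and viewed, and the job is handed in when it is done.

Besides the shell and the picture viewer there is one more tool, called after "Request:" in YAML: its name, and indented under it one key for each argument. step_arm: Moves the arm, as the interface text tells. Its arguments: {"type":"object","properties":{"series":{"type":"array"},"grip":{"type":"number"},"newtons":{"type":"number"}},"required":["series"]}

```bash
ls; mkdir -p pics
python3 - <<'E'
from plant import r
import cv2,numpy as np
s=r.state(); print({k:np.round(v,3).tolist() for k,v in s.items()})
for n in ["scene","top","wrist"]:
    c=r.read_camera(n); np.savez(f"pics/{n}0.npz",**c)
    cv2.imwrite(f"pics/{n}0.png",c["color"][:,:,::-1]); print(n,c["intrinsics"].tolist(),np.round(c["extrinsics"],3).tolist(),c["depth"].min(),c["depth"].max())
a=[cv2.imread(f"pics/{n}0.png") for n in ["scene","top"]]
E
```

```text
pics
{'time_s': 0.0, 'joints': [1.259, 0.522, -0.036, 1.6, 0.021, 1.021, -0.113], 'qvel': [-0.001, -0.0, -0.001, 0.001, 0.001, -0.001, -0.001], 'joint_torque': [0.001, -92.709, 1.981, -36.994, 0.018, 0.008, 0.0], 'tcp_pos': [0.15, -0.607, 0.231], 'tool_rot': [-0.001, 0.993, 0.121, -0.0], 'wrist_force': [-0.086, -0.212, 0.336], 'wrist_torque': [0.01, 0.005, -0.003], 'opening': 0.086}
scene [[377.7302743210095, 0.0, 257.8610579611417], [0.0, 377.7302743210095, 192.33759441987007], [0.0, 0.0, 1.0]] [[0.706, -0.532, 0.467, 1.016], [0.708, 0.537, -0.459, -0.393], [-0.006, 0.655, 0.756, 0.739], [0.0, 0.0, 0.0, 1.0]] 0.0 3.2998748
top [[435.92142199498085, 0.0, 256.7066366833533], [0.0, 435.92142199498085, 187.86285820929047], [0.0, 0.0, 1.0]] [[-0.007, 0.984, -0.18, 0.461], [-1.0, -0.009, -0.012, -0.011], [-0.013, 0.18, 0.984, 1.05], [0.0, 0.0, 0.0, 1.0]] 0.0 2.0157483
wrist [[297.3186396354542, 0.0, 255.48363969760993], [0.0, 297.3186396354542, 190.64575635098365], [0.0, 0.0, 1.0]] [[0.239, 0.929, 0.283, 0.222], [-0.971, 0.229, 0.069, -0.59], [-0.001, -0.291, 0.957, 0.374], [0.0, 0.0, 0.0, 1.0]] 0.0 1.5421238
```

View pics/scene0.png

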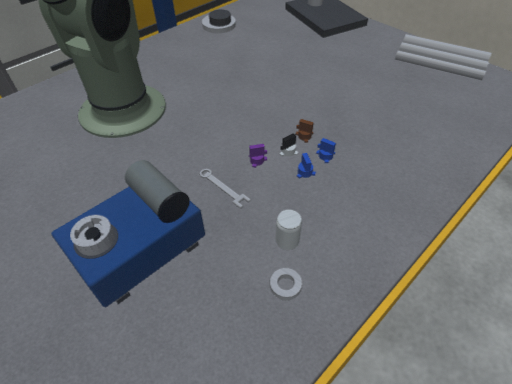

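View pics/top0.png

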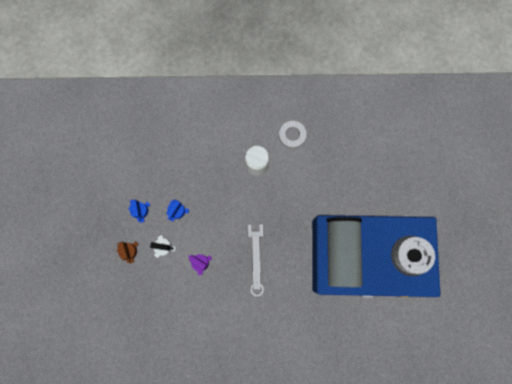

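View pics/wrist0.png

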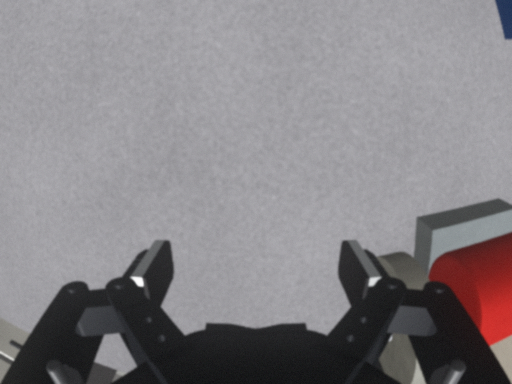

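Run:
```python
import cv2,numpy as np
t=cv2.imread("pics/top0.png"); s=cv2.imread("pics/scene0.png")
R=lambda i,x,y,w,h,f:cv2.resize(i[y:y+h,x:x+w],None,fx=f,fy=f,interpolation=cv2.INTER_CUBIC)
a=R(t,110,190,110,90,3.6); b=R(s,235,110,110,80,3.6); c=R(t,380,220,72,72,4.5); d=R(s,60,200,72,72,4.5)
H=lambda i,h:cv2.resize(i,(int(i.shape[1]*h/i.shape[0]),h))
row=lambda p,q:np.hstack([H(p,290),H(q,290)])
x=row(a,b);y=row(c,d);w=max(x.shape[1],y.shape[1])
P=lambda i:np.pad(i,((0,0),(0,w-i.shape[1]),(0,0)))
cv2.imwrite("pics/crop0.png",np.vstack([P(x),P(y)]))
```

```text
(no output)
```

View pics/crop0.png

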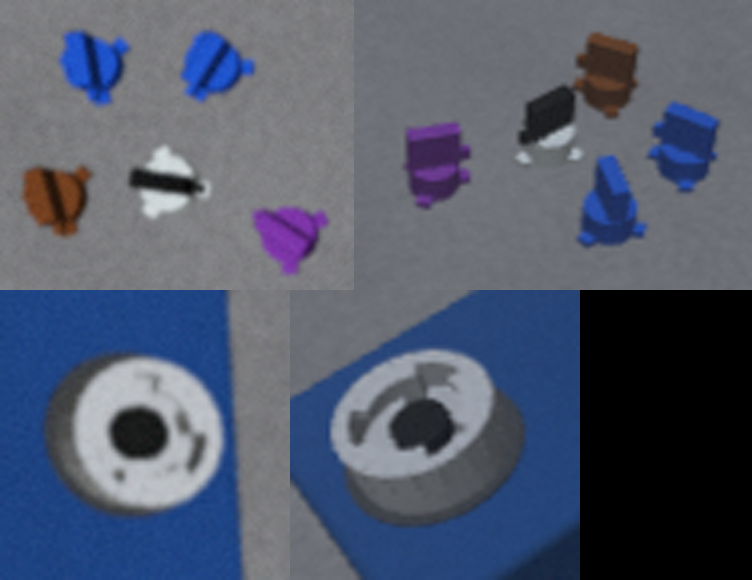

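```bash
cat > h.py <<'E'
import numpy as np,cv2
def ray(c,uv,fish=False):
    uv=np.atleast_2d(np.asarray(uv,float));K=c["intrinsics"];E=c["extrinsics"]
    a=(uv[:,0]-K[0,2])/K[0,0]; b=(uv[:,1]-K[1,2])/K[1,1]
    if fish:
        t=np.hypot(a,b); s=np.where(t>1e-9,np.sin(t)/np.maximum(t,1e-9),1)
        d=np.c_[a*s,-b*s,-np.cos(t)]
    else: d=np.c_[a,-b,-np.ones(len(a))]
    return E[:3,3],d@E[:3,:3].T
def plane(c,uv,z,fish=False):
    o,d=ray(c,uv,fish); return o+d*((z-o[2])/d[:,2])[:,None]
def project(c,P,fish=False):
    E=c["extrinsics"];K=c["intrinsics"];p=(np.atleast_2d(P)-E[:3,3])@E[:3,:3]
    x,y,z=p[:,0],-p[:,1],-p[:,2]
    if fish:
        r=np.hypot(x,y);t=np.arctan2(r,z);k=t/np.maximum(r,1e-9);a,b=x*k,y*k
    else: a,b=x/z,y/z
    return np.c_[K[0,0]*a+K[0,2],K[1,1]*b+K[1,2]]
def xyz(c):
    # world point per pixel from depth (pinhole)
    h,w=c["depth"].shape;v,u=np.mgrid[:h,:w];o,d=ray(c,np.c_[u.ravel(),v.ravel()])
    return (o+d*c["depth"].ravel()[:,None]).reshape(h,w,3)
E
python3 - <<'E'
import numpy as np,cv2
from h import *
for n in ["top","scene"]:
    c=dict(np.load(f"pics/{n}0.npz")); X=xyz(c); im=c["color"].astype(int)
    hsv=cv2.cvtColor(c["color"],cv2.COLOR_RGB2HSV)
    # bar: dark, z~0.058 near
    m=(im.max(2)<60)
    nl,lab,st,ce=cv2.connectedComponentsWithStats(m.astype(np.uint8))
    for i in range(1,nl):
        if 15<st[i,4]<600 :
            q=X[lab==i]; print(n,"dark",ce[i].round(1),st[i,4],np.median(q,0).round(4),plane(c,ce[i],.05).round(4))
    # rim
    m=(abs(X[...,2]-.144)<.006)
    nl,lab,st,ce=cv2.connectedComponentsWithStats(m.astype(np.uint8))
    for i in range(1,nl):
        if st[i,4]>150:
            pts=np.c_[np.nonzero(lab==i)[::-1]]
            hull=cv2.convexHull(pts.astype(np.int32))[:,0]
            P=plane(c,hull,.144)[:,:2].astype(np.float32)
            print(n,"rim",ce[i],st[i,4],cv2.minEnclosingCircle(P),np.median(X[lab==i],0))
    # tank
    m=(hsv[...,1]>120)&(hsv[...,0]>100)&(hsv[...,0]<130)&(abs(X[...,2]-.11)<.006)
    P=X[m][:,:2].astype(np.float32); print(n,"tanktop",cv2.minAreaRect(P),np.median(X[m],0))
    for z in (.0,):print()
E
```

```text
top dark [343.5 218.9] 132 [ 0.5551 -0.1728  0.1773] [[ 0.569  -0.1974  0.05  ]]
top dark [314.  254.8] 214 [ 0.4872 -0.125   0.0708] [[ 0.4881 -0.1275  0.05  ]]
top dark [126.5 250.3] 42 [0.5012 0.3013 0.0444] [[0.5012 0.2994 0.05  ]]
top dark [160.1 246.1] 86 [0.51   0.221  0.0578] [[0.5102 0.2227 0.05  ]]
top dark [414.  255.1] 122 [ 0.4837 -0.3241  0.135 ] [[ 0.4857 -0.3528  0.05  ]]
top rim [415.768  254.6432] 625 ((0.48447710275650024, -0.32375872135162354), 0.038432274013757706) [ 0.48719319 -0.32531659  0.14361306]
top tanktop ((0.4853169620037079, -0.2542756199836731), (0.25896137952804565, 0.16756130754947662), 88.4943618774414) [ 0.47465054 -0.26672401  0.10951033]

scene dark [25.3  1. ] 41 [-0.779   0.0572  0.0946] [[-0.9043  0.0905  0.05  ]]
scene dark [198.8   9.5] 303 [-1.4796  1.4199 -0.5696] [[-0.2978  0.5641  0.05  ]]
scene dark [325.7  23.8] 554 [0.1634 0.8789 0.0158] [[0.1602 0.8305 0.05  ]]
scene dark [219.9  21. ] 132 [-0.1753  0.5721  0.0351] [[-0.1557  0.5561  0.05  ]]
scene dark [50.4 48.2] 34 [-0.7997  0.0763 -0.1228] [[-0.4347 -0.0158  0.05  ]]
scene dark 
[... 543 characters left out ...]

scene dark [ 92.6 233.2] 139 [ 0.4881 -0.326   0.1335] [[ 0.4152 -0.317   0.05  ]]
scene dark [192.1 246.7] 39 [ 0.5738 -0.1703  0.0078] [[ 0.5995 -0.1833  0.05  ]]
scene dark [123.  297.7] 44 [ 0.5696 -0.3487  0.006 ] [[ 0.5961 -0.3515  0.05  ]]
scene rim [111.97368421  80.73245614] 228 ((0.017353441566228867, -0.008274663239717484), 0.08221251517534256) [ 0.07150851 -0.03290295  0.14411111]
scene rim [ 89.89638932 231.18367347] 637 ((0.4882723093032837, -0.3279092609882355), 0.03915741667151451) [ 0.49021349 -0.328906    0.14241755]
scene tanktop ((0.4881995916366577, -0.25767239928245544), (0.25632885098457336, 0.1698039174079895), 88.77082824707031) [ 0.52003567 -0.2730592   0.10856664]
```

Request:
step_arm:
  series:
    - [326,-194,0,0]
    - [326,-194,0,0]
    - [326,-194,0,0]
    - [326,-194,0,0]
    - [326,-194,0,0]
    - [326,-194,0,0]
    - [326,-194,0,0]
    - [326,-194,0,0]
    - [326,-194,0,0]
    - [326,-194,0,0]
    - [326,-194,0,0]
    - [326,-194,0,0]
    - [326,-194,0,0]
    - [326,-194,0,0]
    - [326,-194,0,0]

```text
time_s: 1.4
tcp_pos: [0.4189, -0.3413, 0.2313]
tool_rot: [0.0, 0.993, 0.12, -0.0]
wrist_force: [0.5, -1.0, -0.1]
opening: 0.0852
```

Run:
```python
from plant import r
from h import *
s=r.state(); print({k:np.round(v,4).tolist() for k,v in s.items()})
c=r.read_camera("wrist"); np.savez("pics/wrist1.npz",**c)
print(np.round(c["extrinsics"],3).tolist())
im=c["color"][:,:,::-1].copy(); cv2.imwrite("pics/wrist1.png",im)
p=project(c,[[.486,-.325,.144]],True)[0];print(p)
u,v=p.round().astype(int); q=im[max(0,v-90):v+90,max(0,u-90):u+90]; print(max(0,u-90),max(0,v-90)); cv2.imwrite("pics/wrist1c.png",cv2.resize(q,None,fx=3.3,fy=3.3,interpolation=cv2.INTER_CUBIC))
```

```text
{'time_s': 1.4, 'joints': [0.6755, 0.3896, -0.1341, 1.8196, 0.0633, 0.9367, -0.817], 'qvel': [-0.0044, 0.0, -0.0034, -0.0017, 0.0001, -0.0014, -0.0025], 'joint_torque': [-0.218, -77.4885, -0.0552, -34.8987, 0.0177, 0.0029, 0.017], 'tcp_pos': [0.4189, -0.3413, 0.2313], 'tool_rot': [0.0, 0.9928, 0.1197, -0.0001], 'wrist_force': [0.5223, -1.0301, -0.1373], 'wrist_torque': [-0.0455, 0.05, 0.0113], 'opening': 0.0852}
[[0.238, 0.929, 0.283, 0.492], [-0.971, 0.227, 0.069, -0.325], [-0.0, -0.291, 0.957, 0.375], [0.0, 0.0, 0.0, 1.0]]
[253.93082834 110.21495506]
164 20
```

View pics/wrist1c.png

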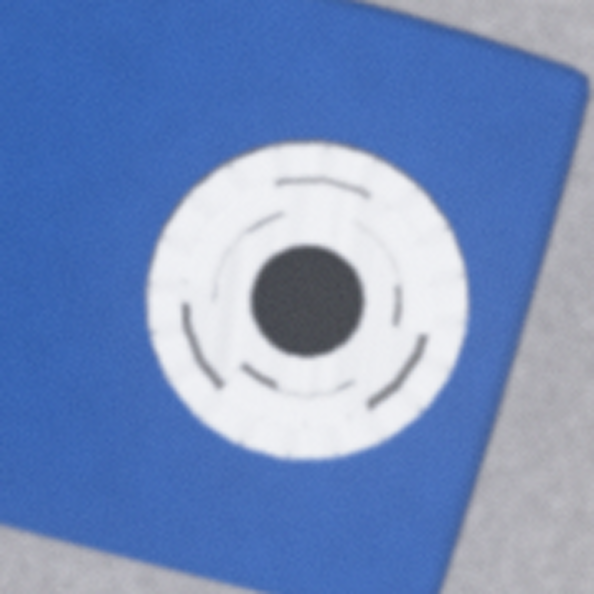

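```bash
cat > slots.py <<'E'
from h import *
def run(f):
    c=dict(np.load(f)); g=cv2.cvtColor(c["color"],cv2.COLOR_RGB2GRAY); hsv=cv2.cvtColor(c["color"],cv2.COLOR_RGB2HSV)
    m=((hsv[...,1]<60)&(g>100)).astype(np.uint8)
    p=project(c,[[.486,-.325,.144]],True)[0]
    n,lab,st,ce=cv2.connectedComponentsWithStats(m)
    i=min([k for k in range(1,n) if 1500<st[k,4]<20000],key=lambda k:np.hypot(*(ce[k]-p)))
    h=cv2.convexHull(np.c_[np.nonzero(lab==i)[::-1]].astype(np.int32))[:,0]
    P=plane(c,h,.144,True)[:,:2]
    from scipy.optimize import least_squares
    s=least_squares(lambda q:np.hypot(P[:,0]-q[0],P[:,1]-q[1])-q[2],[.486,-.325,.037],loss="soft_l1",f_scale=.0005).x
    print("rim circle mm",(s*1000).round(2), "ell", [t for t in cv2.fitEllipse(h)])
    v,u=np.mgrid[:384,:512]; Q=plane(c,np.c_[u.ravel(),v.ravel()],.144,True)[:,:2]-s[:2]
    rr=np.hypot(*Q.T);a=np.degrees(np.arctan2(Q[:,1],Q[:,0])); gg=g.ravel().astype(float)
    bg=np.median(gg[(rr<.035)&(rr>.024)])
    k=(rr>.0255)&(rr<.0315)&(gg<bg-25); w=bg-gg[k]; aa=a[k]
    z=(w*np.exp(3j*np.radians(aa))).sum(); print("slot angle (mod120)",np.degrees(np.angle(z))/3, "bg",bg)
    for b in (0,120,-120):
        d=(aa-b-np.degrees(np.angle(z))/3+180)%360-180; kk=abs(d)<35
        lo,hi=np.percentile(d[kk],[2,98]);print(b,kk.sum(),"span",lo.round(1),hi.round(1),"mid",((lo+hi)/2).round(1),"wmean",np.average(d[kk],weights=w[kk]).round(2),"r",rr[k][kk].mean().round(4))
    # tank yaw
    m=((hsv[...,1]>120)&(hsv[...,0]>100)&(hsv[...,0]<130))
import sys
run(sys.argv[1])
E
python3 slots.py pics/wrist1.npz
```

```text
rim circle mm [ 486.15 -327.15   37.68] ell [(256.6755676269531, 110.48686218261719), (96.25093841552734, 97.21366119384766), 93.64297485351562]
slot angle (mod120) 6.163305537859768 bg 238.0
0 63 span -20.9 21.3 mid 0.2 wmean 0.03 r 0.0285
120 106 span -21.0 22.0 mid 0.5 wmean 0.94 r 0.0285
-120 116 span -21.9 21.1 mid -0.4 wmean -0.82 r 0.0286
```

Request:
step_arm:
  series:
    - [198,-460,0,-69]
    - [198,-460,0,-69]
    - [198,-460,0,-69]
    - [198,-460,0,-69]
    - [198,-460,0,-69]
    - [198,-460,0,-69]
    - [198,-460,0,-69]
    - [198,-460,0,-69]
    - [198,-460,0,-69]
    - [198,-460,70,-69]
    - [198,-460,70,-69]
    - [198,-460,70,-69]
    - [198,-460,70,-69]
    - [198,-460,70,-69]
    - [198,-460,70,-69]
    - [198,-460,70,-69]
    - [198,-460,70,-69]
    - [198,-460,70,-69]
    - [198,-460,70,-69]

```text
time_s: 3.03
tcp_pos: [0.5021, 0.1527, 0.1618]
tool_rot: [0.0, 0.75, 0.661, 0.0]
wrist_force: [-0.1, -0.9, -0.3]
opening: 0.0856
```

Run:
```python
from plant import r
from h import *
s=r.state(); print({k:np.round(v,4).tolist() for k,v in s.items() if k in("time_s","joints","tcp_pos","tool_rot")})
c=r.read_camera("wrist"); np.savez("pics/wrist2.npz",**c)
im=c["color"][:,:,::-1].copy()
p=project(c,[[.51,.222,.058]],True)[0];print(p)
u,v=p.round().astype(int); x,y=max(0,u-80),max(0,v-80); q=im[y:y+160,x:x+160]; print(x,y); cv2.imwrite("pics/wrist2c.png",np.hstack([cv2.resize(q,(480,480),interpolation=cv2.INTER_CUBIC),cv2.resize(im,(320,240)).repeat(1,0)[np.r_[0:240,[239]*240]]]))
```

```text
{'time_s': 3.0333, 'joints': [-0.0207, 0.4965, -0.5184, 1.911, 0.3301, 0.8178, -0.8418], 'tcp_pos': [0.5021, 0.1527, 0.1618], 'tool_rot': [0.0003, 0.7503, 0.6611, 0.0003]}
[253.02890474 107.00687405]
173 27
```

View pics/wrist2c.png

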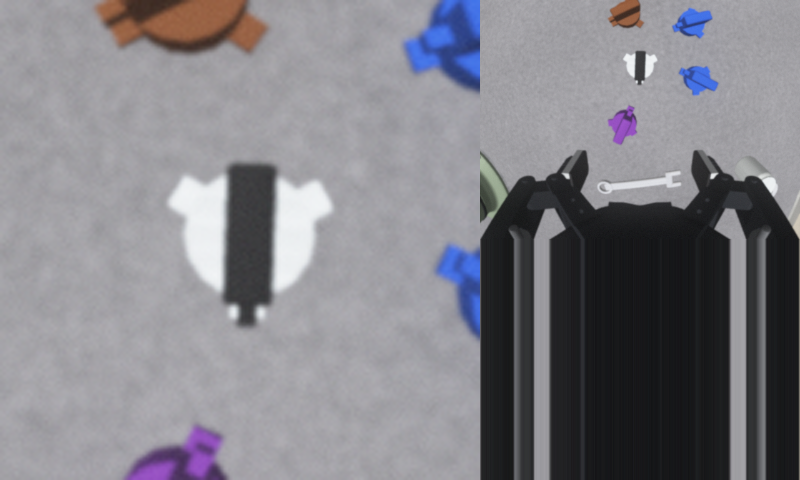

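The crop shows five cap-like things in the wrist view. These are brown at about (235,28), blue at about (335,45), blue at about (330,130), purple at about (235,190), and the one with a black bar at about (255,107). Only the last is neither blue, brown nor purple. Its nose points toward the gripper, at crop (246,318).

```bash
cat > bar.py <<'E'
from h import *
import sys
c=dict(np.load(sys.argv[1])); g=cv2.cvtColor(c["color"],cv2.COLOR_RGB2GRAY); hsv=cv2.cvtColor(c["color"],cv2.COLOR_RGB2HSV)
p=project(c,[[.51,.222,.058]],True)[0]
m=(g<110)&(hsv[...,1]<70)
n,lab,st,ce=cv2.connectedComponentsWithStats(m.astype(np.uint8))
i=min([k for k in range(1,n) if 150<st[k,4]<5000],key=lambda k:np.hypot(*(ce[k]-p)))
px=np.c_[np.nonzero(lab==i)[::-1]]; print("bar px",ce[i],st[i])
P=plane(c,px,.058,True)[:,:2]
# remove nose: keep pixels in wide rows via opening
k=cv2.morphologyEx((lab==i).astype(np.uint8),cv2.MORPH_OPEN,np.ones((11,11),np.uint8))
px=np.c_[np.nonzero(k)[::-1]];P=plane(c,px,.058,True)[:,:2]
R=cv2.minAreaRect((P*1000).astype(np.float32));print("rect",R)
q=np.linalg.svd(P-P.mean(0))[2][0] if len(P)<3000 else None
print("centroid",P.mean(0)*1000,"axis deg",np.degrees(np.arctan2(q[1],q[0])))
w=((hsv[...,1]<40)&(g>200)); w[:int(p[1])-60]=0;w[int(p[1])+60:]=0;w[:,:int(p[0])-60]=0;w[:,int(p[0])+60:]=0
P=plane(c,np.c_[np.nonzero(w)[::-1]],.026,True)[:,:2]*1000
print("white bbox",P.min(0),P.max(0))
# plug circle: radius 20 pixels not lugs -> fit convex side away from bar
b=cv2.morphologyEx((w|(lab==i)).astype(np.uint8),cv2.MORPH_OPEN,cv2.getStructuringElement(cv2.MORPH_ELLIPSE,(31,31)))
P=plane(c,np.c_[np.nonzero(b)[::-1]],.026,True)[:,:2]*1000; print("plug disc",cv2.minEnclosingCircle(P.astype(np.float32)),P.mean(0))
E
python3 bar.py pics/wrist2.npz
```

```text
bar px [255.73529412 106.19117647] [247  82  18  54 748]
rect ((512.252197265625, 223.40252685546875), (38.40941619873047, 12.363129615783691), 82.57441711425781)
centroid [512.41080814 223.41972162] axis deg -98.78807697027938
white bbox [489.08927126 197.38733639] [538.72646129 243.57494203]
plug disc ((0.0, 0.0), 0.0) [nan nan]bar.py:21: RuntimeWarning: Mean of empty slice.
  P=plane(c,np.c_[np.nonzero(b)[::-1]],.026,True)[:,:2]*1000; print("plug disc",cv2.minEnclosingCircle(P.astype(np.float32)),P.mean(0))
  ret = um.true_divide(
```

Request:
step_arm:
  series:
    - [71,1,30,0.8]
    - [71,1,60,0.8]
    - [71,1,85,0.8]
    - [71,1,105,0.8]
    - [71,1,118,0.8]
    - [71,1,126,0.8]
    - [71,1,131.5,0.8]
    - [71,1,131.5,0.8]
    - [71,1,131.5,0.8]
  grip: 0.3
  newtons: 60

```text
time_s: 3.83
tcp_pos: [0.5122, 0.2238, 0.0307]
tool_rot: [0.0, 0.755, 0.656, 0.001]
wrist_force: [-0.9, 1.0, 0.2]
opening: 0.0597
```

Run:
```python
from plant import r
from h import *
s=r.state(); print({k:np.round(v,4).tolist() for k,v in s.items() if k in("time_s","tcp_pos","tool_rot","wrist_force","opening")})
c=r.read_camera("wrist"); np.savez("pics/wrist3.npz",**c)
im=c["color"][:,:,::-1]; cv2.imwrite("pics/wrist3.png",im)
c=r.read_camera("scene"); cv2.imwrite("pics/scene3.png",cv2.resize(c["color"][90:200,220:360,::-1],None,fx=4,fy=4,interpolation=cv2.INTER_CUBIC))
```

```text
{'time_s': 3.8333, 'tcp_pos': [0.5122, 0.2238, 0.0307], 'tool_rot': [0.0002, 0.7546, 0.6562, 0.0005], 'wrist_force': [-0.9177, 1.0234, 0.2031], 'opening': 0.0597}
```

View pics/wrist3.png

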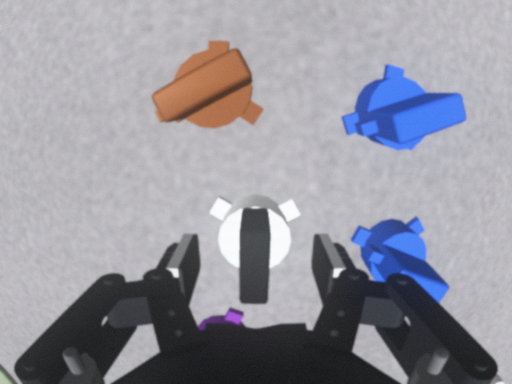

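View pics/scene3.png

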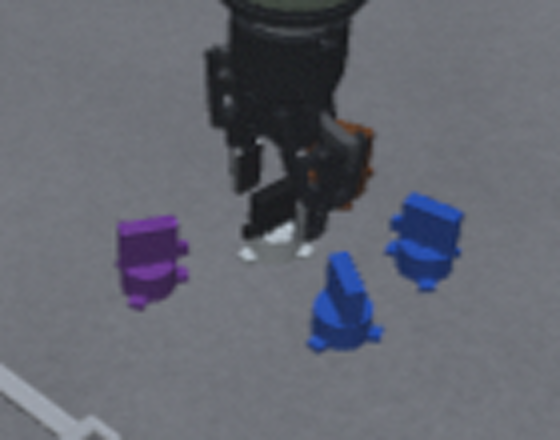

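The bar sits midway between the pads at about (254,255) in the wrist view. The fingers are clear of the neighbouring caps, so I'm closing.

Request:
step_arm:
  series:
    - [0,0,0,0]
    - [0,0,0,0]
    - [0,0,0,0]
    - [0,0,0,0]
    - [0,0,0,0]
    - [0,0,0,0]
    - [0,0,0,0]
    - [0,0,0,0]
  grip: 1
  newtons: 70

```text
time_s: 4.6
tcp_pos: [0.5118, 0.224, 0.0302]
tool_rot: [0.0, 0.754, 0.656, 0.0]
wrist_force: [-1.4, -1.3, 6.3]
opening: 0.0127
```

Run:
```python
from plant import r
from h import *
s=r.state(); print({k:np.round(v,4).tolist() for k,v in s.items() if k in("time_s","tcp_pos","tool_rot","wrist_force","opening")})
c=r.read_camera("wrist"); np.savez("pics/wrist4.npz",**c)
im=c["color"][:,:,::-1]; cv2.imwrite("pics/wrist4.png",im)
```

```text
{'time_s': 4.6, 'tcp_pos': [0.5118, 0.224, 0.0302], 'tool_rot': [0.0001, 0.7544, 0.6564, 0.0002], 'wrist_force': [-1.3786, -1.2942, 6.2678], 'opening': 0.0127}
```

View pics/wrist4.png

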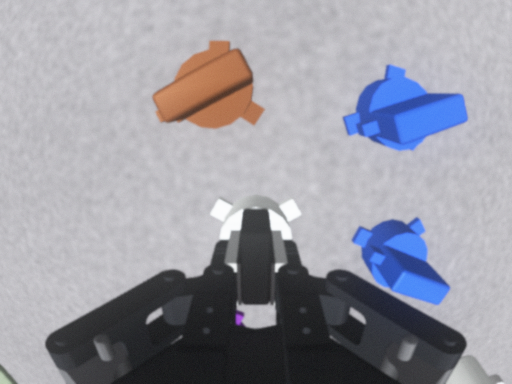

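Request:
step_arm:
  series:
    - [0,0,-20,0]
    - [0,0,-55,0]
    - [0,0,-95,0]
    - [0,0,-135,0]
    - [0,0,-170,0]
    - [0,0,-200,0]
    - [0,0,-220,0]
    - [-25,1,-220,2]
    - [-60,3,-220,4]
    - [-100,5,-220,6]
    - [-140,7,-220,8]
    - [-180,9,-220,10]
    - [-220,11,-220,12]
    - [-260,13,-220,14]
    - [-300,15,-220,15.8]
    - [-340,17,-220,15.8]
    - [-380,19,-220,15.8]
    - [-420,21,-220,15.8]
    - [-460,23,-220,15.8]
    - [-490,25,-220,15.8]

```text
time_s: 6.32
tcp_pos: [0.4674, -0.2682, 0.2498]
tool_rot: [0.0, 0.838, 0.546, -0.0]
wrist_force: [0.4, 0.6, -1.6]
opening: 0.0127
```

Run:
```python
from plant import r
from h import *
s=r.state(); print({k:np.round(v,4).tolist() for k,v in s.items() if k in("time_s","tcp_pos","joints","tool_rot","wrist_force","opening")})
w,x,y,z=s["tool_rot"];psi=np.arctan2(2*(x*y+w*z),1-2*(y*y+z*z));print(np.degrees(psi))
d=np.array([.458,-.390])-s["tcp_pos"][:2];print(d@[np.cos(psi),np.sin(psi)],d@[np.sin(psi),-np.cos(psi)])
```

```text
{'time_s': 6.3167, 'joints': [0.666, 0.3797, -0.3358, 1.7941, 0.1474, 0.9924, -0.145], 'tcp_pos': [0.4674, -0.2682, 0.2498], 'tool_rot': [0.0002, 0.838, 0.5456, -0.0004], 'wrist_force': [0.3551, 0.5528, -1.5759], 'opening': 0.0127}
66.1345080007722
-0.11516882638261977 0.04069901347911267
```

Request:
step_arm:
  series:
    - [-35,12,0,0]
    - [-75,26,0,0]
    - [-105,37,0,0]
    - [-115,40,0,0]
    - [-115,40,0,0]
    - [-115,40,0,0]
    - [-115,40,0,0]

```text
time_s: 6.9
tcp_pos: [0.4593, -0.3849, 0.2497]
tool_rot: [-0.0, 0.837, 0.547, 0.0]
wrist_force: [0.9, -0.0, -2.0]
opening: 0.0128
```

```bash
python3 - <<'E'
from plant import r
from h import *
s=r.state(); print({k:np.round(v,4).tolist() for k,v in s.items() if k in("time_s","tcp_pos","joints","tool_rot","wrist_force","opening")})
c=r.read_camera("wrist"); np.savez("pics/wrist5.npz",**c)
cv2.imwrite("pics/wrist5.png",c["color"][:,:,::-1])
E
python3 slots.py pics/wrist5.npz
```

```text
{'time_s': 6.9, 'joints': [0.8059, 0.4744, -0.2954, 1.639, 0.153, 1.0515, 0.0519], 'tcp_pos': [0.4593, -0.3849, 0.2497], 'tool_rot': [-0.0004, 0.8371, 0.547, 0.0002], 'wrist_force': [0.8989, -0.0038, -1.9773], 'opening': 0.0128}
rim circle mm [ 486.09 -326.82   37.89] ell [(255.49769592285156, 114.02054595947266), (89.70199584960938, 90.406005859375), 93.03717041015625]
slot angle (mod120) 6.484872497982347 bg 244.0
0 44 span -22.3 19.0 mid -1.6 wmean -2.03 r 0.0286
120 69 span -20.4 21.9 mid 0.7 wmean 2.6 r 0.0285
-120 91 span -21.8 20.4 mid -0.7 wmean -1.15 r 0.0287
```

View pics/wrist5.png

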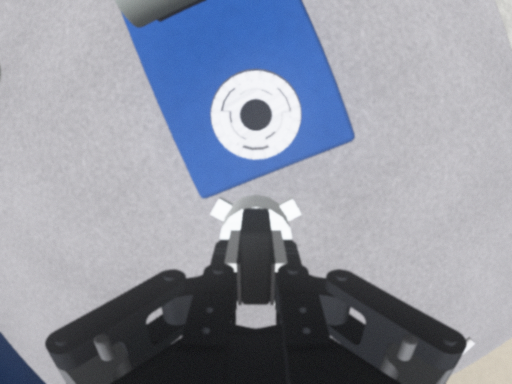

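Request:
step_arm:
  series:
    - [25,0.5,0,0]
    - [50,1,0,0]
    - [64,1,5,0]
    - [64,1,25,0]
    - [64,1,45,0]
    - [64,1,60,0]
    - [64,1,68,0]
    - [64,1,70,0]
    - [64,1,70,0]
    - [64,1,70,0]
    - [64,1,70,0]

```text
time_s: 7.87
tcp_pos: [0.4861, -0.3281, 0.1808]
tool_rot: [0.001, 0.837, 0.546, 0.0]
wrist_force: [-0.3, 0.5, -1.0]
opening: 0.0128
```

```bash
cat > st.py <<'E'
from plant import r
from h import *
s=r.state(); print({k:np.round(v,4).tolist() for k,v in s.items() if k in("time_s","tcp_pos","wrist_force","wrist_torque","opening")})
w,x,y,z=s["tool_rot"];psi=np.arctan2(2*(x*y+w*z),1-2*(y*y+z*z));print("psi",np.degrees(psi).round(2))
d=np.array([.4861,-.327])-s["tcp_pos"][:2];print("mouth in tool xy mm",(1e3*np.array([d@[np.cos(psi),np.sin(psi)],d@[np.sin(psi),-np.cos(psi)]])).round(1),"origin below rim",(144-1e3*s["tcp_pos"][2]+30.2).round(1), "q7",s["joints"][6].round(3))
E
python3 st.py
python3 - <<'E'
from plant import r
from h import *
c=r.read_camera("scene"); cv2.imwrite("pics/scene6.png",cv2.resize(c["color"][160:300,30:190,::-1],None,fx=4,fy=4,interpolation=cv2.INTER_CUBIC))
E
```

```text
{'time_s': 7.8667, 'tcp_pos': [0.4861, -0.3281, 0.1808], 'wrist_force': [-0.3086, 0.4599, -1.0328], 'wrist_torque': [-0.0113, 0.038, -0.0407], 'opening': 0.0128}
psi 66.25
mouth in tool xy mm [ 1.1 -0.4] origin below rim -6.6 q7 -0.09
```

View pics/scene6.png

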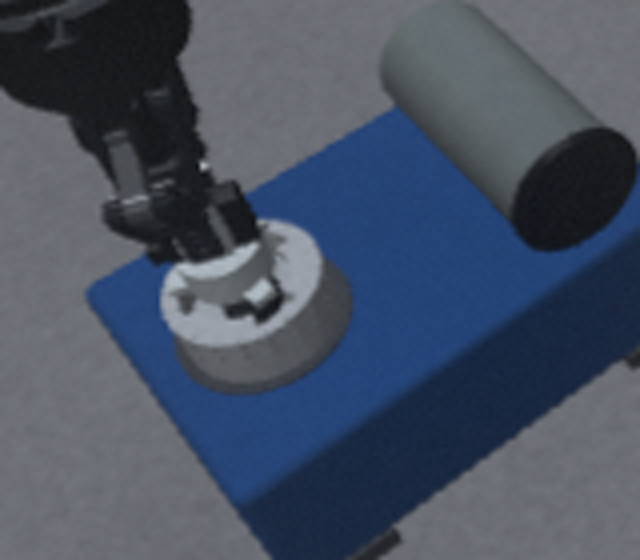

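The lug at crop (262,292) stands over a slot. I'll trim by about 1.5 mm and ease down.

Request:
step_arm:
  series:
    - [1.5,-0.4,0,0]
    - [1.5,-0.4,2,0]
    - [1.5,-0.4,4,0]
    - [1.5,-0.4,6,0]
    - [1.5,-0.4,8,0]
    - [1.5,-0.4,10,0]
    - [1.5,-0.4,11,0]
    - [1.5,-0.4,12,0]
    - [1.5,-0.4,13,0]
    - [1.5,-0.4,13,0]
    - [1.5,-0.4,13,0]

```text
time_s: 8.83
tcp_pos: [0.4859, -0.3265, 0.1668]
tool_rot: [-0.0, 0.837, 0.546, -0.0]
wrist_force: [-0.6, 0.3, -2.0]
opening: 0.0128
```

```bash
python3 st.py
```

```text
{'time_s': 8.8333, 'tcp_pos': [0.4859, -0.3265, 0.1668], 'wrist_force': [-0.5613, 0.2714, -1.9821], 'wrist_torque': [0.0549, 0.0098, -0.0015], 'opening': 0.0128}
psi 66.25
mouth in tool xy mm [-0.4  0.4] origin below rim 7.4 q7 -0.099
```

The cap is 7.4 mm below the rim with no contact force, so the lugs are in the slots. Next I press against the spring.

Request:
step_arm:
  series:
    - [0,0,1,0]
    - [0,0,2,0]
    - [0,0,3,0]
    - [0,0,4,0]
    - [0,0,5,0]
    - [0,0,6,0]
    - [0,0,7,0]
    - [0,0,8,0]
    - [0,0,9,0]
    - [0,0,10,0]
    - [0,0,10.5,0]
    - [0,0,10.5,0]
    - [0,0,10.5,0]

```text
time_s: 9.92
tcp_pos: [0.486, -0.3266, 0.1569]
tool_rot: [0.0, 0.837, 0.546, 0.0]
wrist_force: [-3.2, 1.2, 11.3]
opening: 0.0127
```

```bash
python3 st.py
```

```text
{'time_s': 9.9167, 'tcp_pos': [0.486, -0.3266, 0.1569], 'wrist_force': [-3.1626, 1.217, 11.3406], 'wrist_torque': [0.3868, 0.8257, 0.0204], 'opening': 0.0127}
psi 66.25
mouth in tool xy mm [-0.4  0.2] origin below rim 17.3 q7 -0.104
```

Request:
step_arm:
  series:
    - [0,0,0.5,0]
    - [0,0,1,0]
    - [0,0,1.2,0]
    - [0,0,1.2,2]
    - [0,0,1.2,4]
    - [0,0,1.2,6]
    - [0,0,1.2,8]
    - [0,0,1.2,10]
    - [0,0,1.2,12]
    - [0,0,1.2,14]
    - [0,0,1.2,14]
    - [0,0,1.2,14]

```text
time_s: 10.92
tcp_pos: [0.4861, -0.3266, 0.1558]
tool_rot: [0.0, 0.898, 0.44, 0.0]
wrist_force: [-4.3, 1.6, 13.2]
opening: 0.0129
```

```bash
python3 st.py
```

```text
{'time_s': 10.9167, 'tcp_pos': [0.4861, -0.3266, 0.1558], 'wrist_force': [-4.3236, 1.5818, 13.2308], 'wrist_torque': [0.3262, 0.8344, 0.0299], 'opening': 0.0129}
psi 52.23
mouth in tool xy mm [-0.3  0.2] origin below rim 18.4 q7 -0.311
```

Request:
step_arm:
  series:
    - [0,0,0,3]
    - [0,0,0,6]
    - [0,0,0,9]
    - [0,0,0,12]
    - [0,0,0,15]
    - [0,0,0,18]
    - [0,0,0,21]
    - [0,0,0,24]
    - [0,0,0,27]
    - [0,0,0,30]
    - [0,0,0,33]
    - [0,0,0,36]
    - [0,0,0,38]
    - [0,0,0,40]
    - [0,0,0,40]
    - [0,0,0,40]

```text
time_s: 12.25
tcp_pos: [0.4863, -0.3262, 0.1558]
tool_rot: [0.0, 0.994, 0.107, 0.0]
wrist_force: [-3.4, 3.1, 13.7]
opening: 0.0131
```

```bash
python3 st.py
python3 - <<'E'
from plant import r
from h import *
c=r.read_camera("wrist"); cv2.imwrite("pics/wrist7.png",c["color"][:,:,::-1])
E
```

```text
{'time_s': 12.25, 'tcp_pos': [0.4863, -0.3262, 0.1558], 'wrist_force': [-3.4397, 3.0835, 13.7305], 'wrist_torque': [0.8714, 0.6669, -0.0557], 'opening': 0.0131}
psi 12.26
mouth in tool xy mm [-0.4  0.7] origin below rim 18.4 q7 -0.896
```

View pics/wrist7.png

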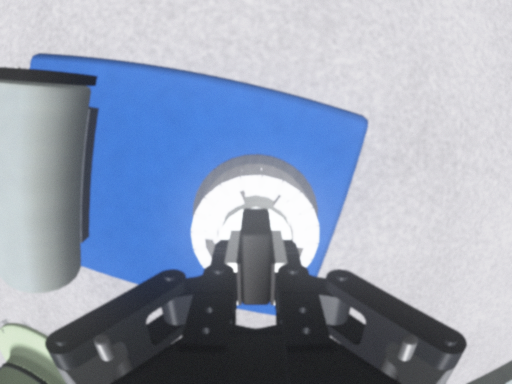

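Request:
step_arm:
  series:
    - [0,0,-1,0]
    - [0,0,-2,0]
    - [0,0,-3,0]
    - [0,0,-4,0]
    - [0,0,-5,0]
    - [0,0,-5.5,0]
    - [0,0,-5.5,0]
    - [0,0,-5.5,0]
    - [0,0,-5.5,0]

```text
time_s: 13.05
tcp_pos: [0.4862, -0.3262, 0.1609]
tool_rot: [-0.0, 0.994, 0.107, 0.0]
wrist_force: [-1.9, 2.5, 7.3]
opening: 0.013
```

```bash
python3 st.py
```

```text
{'time_s': 13.05, 'tcp_pos': [0.4862, -0.3262, 0.1609], 'wrist_force': [-1.8967, 2.504, 7.2513], 'wrist_torque': [0.6094, 0.247, 0.0304], 'opening': 0.013}
psi 12.27
mouth in tool xy mm [-0.3  0.7] origin below rim 13.3 q7 -0.896
```

Request:
step_arm:
  series:
    - [0,0,-0.5,0]
    - [0,0,-1,0]
    - [0,0,-1.2,0]
    - [0,0,-1.2,0]
    - [0,0,-1.2,0]

```text
time_s: 13.47
tcp_pos: [0.4862, -0.3262, 0.1614]
tool_rot: [-0.0, 0.994, 0.107, 0.0]
wrist_force: [5.0, 0.2, -9.8]
opening: 0.0125
```

```bash
python3 st.py
```

```text
{'time_s': 13.4667, 'tcp_pos': [0.4862, -0.3262, 0.1614], 'wrist_force': [4.9838, 0.2193, -9.7664], 'wrist_torque': [0.0268, -1.123, 0.0167], 'opening': 0.0125}
psi 12.27
mouth in tool xy mm [-0.2  0.8] origin below rim 12.8 q7 -0.895
```

Pulling up is now resisted: the wrist reads -9.8 N and the origin stays at about 12.8 mm. The cap is in its notches. I'll ease off and release.

Request:
step_arm:
  series:
    - [0,0,0.7,0]
    - [0,0,0.7,0]
    - [0,0,0.7,0]

```text
time_s: 13.72
tcp_pos: [0.4861, -0.3263, 0.1613]
tool_rot: [-0.0, 0.994, 0.107, 0.0]
wrist_force: [3.0, 3.9, 0.4]
opening: 0.0125
```

Request:
step_arm:
  series:
    - [0,0,0,0]
    - [0,0,0,0]
    - [0,0,0,0]
    - [0,0,0,0]
    - [0,0,0,0]
    - [0,0,0,0]
    - [0,0,0,0]
    - [0,0,0,0]
  grip: 0.4

```text
time_s: 14.38
tcp_pos: [0.4859, -0.3265, 0.1611]
tool_rot: [0.0, 0.994, 0.107, -0.0]
wrist_force: [-0.2, -0.1, -0.1]
opening: 0.0516
```

Request:
step_arm:
  series:
    - [0,0,-8,0]
    - [0,0,-25,0]
    - [0,0,-50,0]
    - [0,0,-80,0]
    - [0,0,-100,0]
    - [-30,0,-105,0]
    - [-60,0,-105,0]
    - [-70,0,-105,0]
    - [-70,0,-105,0]
    - [-70,0,-105,0]
    - [-70,0,-105,0]

```text
time_s: 15.3
tcp_pos: [0.4184, -0.341, 0.2663]
tool_rot: [-0.0, 0.994, 0.107, 0.0]
wrist_force: [-1.0, 0.9, -0.3]
opening: 0.0514
```

```bash
python3 st.py
python3 - <<'E'
from plant import r
from h import *
ims=[]
for n in ["wrist","top","scene"]:
    c=r.read_camera(n); np.savez(f"pics/{n}8.npz",**c); f=n=="wrist"
    p=project(c,[[.486,-.327,.144]],f)[0].round().astype(int); h=70 if f else 32
    y,x=max(0,p[1]-h),max(0,p[0]-h); ims.append(cv2.resize(c["color"][y:y+2*h,x:x+2*h,::-1],(265,265),interpolation=cv2.INTER_CUBIC))
    if not f:
        X=xyz(c); g=c["color"].max(2); d=np.linalg.norm(X[...,:2]-[.486,-.327],axis=2)
        m=(d<.03)&(X[...,2]>.165)
        print(n,"bar: n",m.sum(),"z 50/95pct",np.percentile(X[m][:,2],[50,90,95]).round(4),X[m][:,:2].mean(0).round(4))
        m=(d>.03)&(d<.037)&(abs(X[...,2]-.144)<.01); print(" rim z",np.median(X[m][:,2]))
cv2.imwrite("pics/end8.png",np.hstack(ims))
E
```

```text
{'time_s': 15.3, 'tcp_pos': [0.4184, -0.341, 0.2663], 'wrist_force': [-0.962, 0.8757, -0.3187], 'wrist_torque': [0.0421, -0.0325, -0.0244], 'opening': 0.0514}
psi 12.29
mouth in tool xy mm [69.2  0.8] origin below rim -92.1 q7 -0.795
top bar: n 313 z 50/95pct [0.1882 0.4744 0.4942] [ 0.4793 -0.3222]
 rim z 0.1436484165587315
scene bar: n 336 z 50/95pct [0.1874 0.4609 0.4659] [ 0.4838 -0.3261]
 rim z 0.14235780687177313
```

View pics/end8.png

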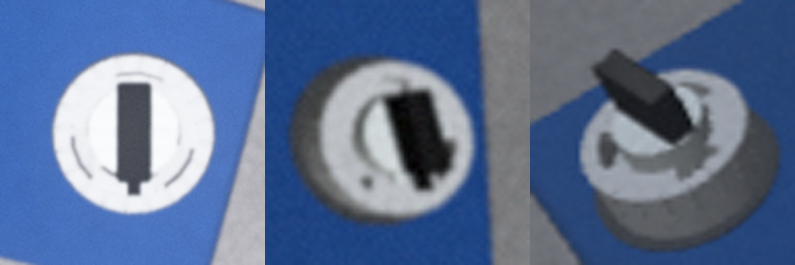

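The wrist view shows the cap upright and centred in the mouth, its bar at crop (134,135) and its nose turned past the slot. The median bar-top height is 188 mm. A latched cap should read 189 mm, and an unlatched one 193 mm.

Run:
```python
from plant import r
print(r.finish_job())
```

```text
the job is handed in; nothing more can be done
None
```

The black-barred cap is latched in the filler mouth, and I handed the job in at about 15.5 s; no verdict was reported.

**What I did:** I found the slots at 6.3° in two wrist views and lowered the cap into them with no contact force. I then pressed it to about 18 mm below the rim, turned it 54° clockwise, let it up and released it.

**Final checks:**
- **Latch:** before release, pulling up met about 10 N of resistance, with the cap's origin about 12.8 mm below the rim.
- **Height:** after release, the bar-top height from the top and scene cameras puts the origin about 13 mm below the rim. Those readings also caught some arm pixels, so I used the median.
- **Position:** the cap looked upright and centred in the final pictures, and the gripper is well clear of it.
- **Force:** the wrist never read more than about 14 N at the checks while pressing and turning. I could not measure the force between cap and filler directly.
- **Other objects:** I did not check the wrench, can or bearing again at the end, but the gripper never came near them.

The only disagreement was in the mouth's position: the top and scene cameras differed by about 4 mm. I used the wrist-camera value, which agreed with itself to within 0.4 mm from two angles.

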